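# Clamp a pine block in the swing-bar fixture

### The arm

A 6-joint arm with a two-finger parallel gripper is mounted at the origin on a cart in front of the work surface, level with it; the furniture and walls round the work are solid. World frame = base frame: x ahead of the robot, y to its left, z up, the work surface at z = 0. Lengths are in m, angles in rad, forces in N, time in s.
With the tool pointing down it reaches from about 0.25 to 0.8 m from the base axis. Payload 3.9 kg.
Tool frame: the origin (TCP) lies at the very end of the fingers, on their centre line; the grasp point (between the pads) lies 19 mm behind it; z points along the fingers, y is the direction in which the jaws open and shut (so a half turn about z gives the same grasp; the last joint's range is limited). The gripper opens to 85 mm and grips with 20 to 120 N. Pads are 22 mm wide; open, the fingers measure 114 mm over their backs; the gripper's body (76 mm by 85 mm) begins 54 mm behind the grasp point. The pads swing forward as they close: fully open they stand 13 mm farther back than shut.
Start: joints at [-1.325, 0.26, -0.138, 1.173, 0, 1.571], TCP at [0.128, -0.509, 0.231] pointing down, gripper open.
Joint ranges: [-2.78, 2.78], [-0.83, 1.72], [-1.28, 1.37], [-1.9, 2.12], [-1.57, 1.48], [-3.14, 3.14]. Speed limits (rad/s): [2.57, 2.57, 3.14, 3.14, 3.14, 3.14].

### API

Orientations are given as a 3x3 rotation matrix whose columns are the frame's x, y, z axes.
In Python, from station import state, grab_frame, calibration, job_done, look_for gives the robot as it stands.
- The arm moves only by the tool arm_command, never from a script. Its argument "motion" is a list of rows, each a list of 3 entries, a list of its own where there are three numbers: the shift along the tool's x, y, z in mm, then the turn, a rotation vector about the tool's x, y, z in rad, then the closure, from -1 (fully open) to 1 (shut). A call has exactly 8 rows; each row shifts and turns the commanded pose from where the row before left it, along the tool's axes as they then stand; what a row does not reach is not made up. A row lasts 1/12 s, in which the tool goes at most 41.7 mm and 7.16 degrees, less where a joint would pass 70% of its speed; a pose out of reach is approached as far as the arm can. A call is refused whole if a number of a shift passes 41.7 or a number of a turn 0.125, either way. A call with a gripper value outside its range is refused whole. The fingers move at their own pace and stop on an object; "grip_force" is the grip in N (left out, the last holds). Time passes only in rows, so rows that do not move let the fingers close, or fill a call up. It gives the time, the measured TCP pose, the force and the opening at its end, in the units of the state.
- state(): the state, without advancing time (a new reading comes with each control period).
- grab_frame(name): name is "scene" or "side" or "wrist"; returns the picture (480x640x3 uint8, red, green, blue); there is no depth.
- calibration(name): a dict with "camera_matrix" (3x3 intrinsics, pixels), "rvec" (rotation vector, rad) and "tvec" (3), from world to camera coordinates, as OpenCV has them; the wrist camera has in their place "hand_eye" (4x4, takes a point from camera to tool coordinates, whose origin is the TCP and whose axes are the flange's). Camera axes: x right, y down, z forward; pixel columns grow to the right and rows downward; lengths in m; the calibration is good to about 2 mm. A picture is of the moment at which its call begins: read the wrist's pose just before it. calibration takes no time and is no camera call.
- job_done(): hands the job in, once; it reports no verdict.
Trained networks look in the newest picture that a camera, given by its name, has taken for a name from the list of things; names that differ only in an ending like _2 or _b are one class to them, and where a whole thing is asked for, a point or a joint stands for the part that bears it (a point fixed in the world has none). Each returns a list of dicts, best first, with "confidence" (0 to 1); they miss things now and then, are a little off and sometimes report something else, mostly with a low value. They report only what shows in the picture. A call takes as long as a camera call. They do not tell look-alikes from the thing itself.
- look_for(camera, target): "box" ([centre column, centre row, width, height] in pixels, round what is visible of it).
The state is a dict: "time": time; "joints": joint angles; "joint_velocities": joint speeds; "effort": joint torques, N m; "eef_pos": TCP position; "orientation": TCP orientation; "ft_force": force on the tool from outside, world axes, zero at the start; "ft_torque": the same for the moment, N m; "opening": opening from 0.0 (shut) to 1.0 (fully open).
Only numpy, scipy, OpenCV 4.12 (cv2) and the standard library are available. Lean on these libraries where they do the work, as an engineer would, in place of code of your own. Each camera call takes 0.05 s, during which the arm holds its last target.

### The job

Load the pine block into the open swing-bar clamp: lay it flat between the bar and the cork-faced jaw, opposite the jaw's middle with its long side along the jaw, and let go of it. Then swing the wooden bar about its pin by pushing gently near its free end, until it has pressed the block into the sprung jaw and the catch has snapped behind it. Seat it against its hidden stop with a steady push of about 15 N for a second (under 12 N does not seat it, over 18 N harms the catch), then let go, so that the catch alone keeps it shut, and leave the other things on the bench alone.

Things in the scene. Friction and masses are not known exactly. Their poses are not given: they have to be found in the camera images.
- fixture: Fixed part of the clamp, screwed to the bench: a steel pivot pin (12 mm, head 22 mm, top 32 mm high) and a dark wood fence 30 mm high. Origin on the bench, under the centreline of the shut bar, opposite the jaw's middle. Its x points from the bar square to jaw and fence (the way the bar shuts; away from the robot), y along the jaw to the pin, which is at y = +135 mm. Fence x 80 to 108 mm, y +-65 mm.
- bar: Loose waxed wooden swing bar, 22 wide, 24 high, lying on the bench, held by a hole over the pin (1 mm play). Origin on the hole's axis, on the underside; the bar runs from there along its own -y for 240 mm. Shut, it is parallel to the fixture's y; it starts 0.48 to 0.60 rad open, its free end swung toward the robot. Pushed square in its near face 170 to 210 mm from the pin it turns about the pin, with light friction (about 0.2).
- bar_end (a point): Middle of the bar's free end face, 240 mm from the pin, 12 mm up. Catch: 30 mm high dark housing beyond it, with a sprung steel nose. Pushing 190 mm from the pin, the bar first forces the nose back (5 to 10 N, then slack), rides past it about 20 mm more with the jaw's load growing, and only then the nose snaps out behind it; a rigid stop 2 to 4 mm further is the sure sign: the push climbs past 11 N without motion.
- jaw (a joint): How far the sprung jaw is pushed back toward the fence, m: 0 free, 0.021 at its end; spring 500 N/m. With the bar shut behind the catch and the block in place it stays at about 0.004 to 0.016; the catch is set anew each time, up to 11 mm nearer or farther along the fixture's x (shut bar parallel to the fixture's y at the mean), and its place is not reported: feel for it with the push, against the stop.
- jaw_face (a point): Middle of the jaw's cork face (90 mm long, z 2 to 26 mm), which looks along the fixture's -x; at fixture x = 40.5 mm when free.
- block: Loose pine offcut, 41 (its x) by 79 (its y) by 30 mm, about 0.1 kg, lying on the bench in front of the clamp; one end is cut off askew at a corner. Origin at the middle of its underside. Take it across the 41 mm; the bar slides it home against the jaw, so it may be set down some 25 mm short of the jaw.
- sanding_block: Bystander: cork sanding block 51 x 93 x 28 mm, right behind the clamp; leave it.
- wax_tin: Bystander: round tin, 68 mm across, 30 mm high, to the right of the clamp; leave it.
- carved_branch: Fixed tall carving left of the clamp, leaning over toward the back right, on a plinth 70 mm high; with the black lamp behind it it blocks the straight way from the robot's left to the clamp: cross on the robot's side of it, about 0.3 m from the base axis. Its origin means nothing.
- brush: Bystander: flat dust brush, 169 mm long, with wooden handle, on the right near the bench's front; leave it.
Things that resemble listed ones, but are neither listed nor needed, are in the scene too. Leave any pink look-alike of the block alone.

How it is judged:
By the outcome, as a careful person would: the job done as asked, in the order asked, and still so for the second after the job is handed in, with the robot touching nothing.
It also fails if it takes over 72 s, if anything falls off the work surface, if the arm or the gripper's body presses on something with over 40 N, if the wrist force passes 120 N, or if a joint passes its speed limit or range.

## Working session

There is one attempt and no reset: what is moved stays moved. The work goes in short steps, Python scripts to look and compute and a tool call to move; the robot and the scene stay as the last step left them, time stands still between calls to the robot, and variables do not carry over. Pictures are saved under pics/ and viewed, and the job is handed in when it is done.

Besides the shell and the picture viewer there is one more tool, called after "Request:" as name(argument=value, ...) on one line, values as JSON. arm_command: Moves the arm, as the interface text tells. Its arguments: {"type":"object","properties":{"motion":{"type":"array","items":{"type":"array"}},"grip_force":{"type":"number"}},"required":["motion"]}

```bash
ls; mkdir -p pics; python3 - <<'E'
from station import *
import cv2
for n in ["scene","side","wrist"]:
    f=grab_frame(n); cv2.imwrite(f"pics/{n}0.png",f[:,:,::-1])
    c=calibration(n); print(n,c)
    for t in ["block","bar","fixture","jaw","bar_end","jaw_face"]:
        try:
            for r in look_for(n,t)[:3]: print(t,[round(x) for x in r["box"]],round(r["confidence"],2))
        except Exception as e: print(t,e)
print(state())
E
```

```text
pics
scene {'camera_matrix': array([[527.04326152,   0.        , 316.35396511],
       [  0.        , 527.04326152, 242.48266521],
       [  0.        ,   0.        ,   1.        ]]), 'rvec': array([ 1.93493836, -0.65987678,  0.38987907]), 'tvec': array([-0.63663212,  0.1152408 ,  0.98730943])}
block [215, 301, 30, 35] 0.7
block [331, 222, 35, 21] 0.6
block [294, 366, 107, 25] 0.34
bar [257, 294, 42, 81] 0.73
fixture [317, 278, 103, 47] 0.64
jaw [324, 287, 35, 32] 0.67
jaw_face [325, 286, 34, 32] 0.98
side {'camera_matrix': array([[545.17782747,   0.        , 316.46024168],
       [  0.        , 545.17782747, 238.15135783],
       [  0.        ,   0.        ,   1.        ]]), 'rvec': array([ 2.15334828, -0.15403455,  0.06483885]), 'tvec': array([-0.59452296, -0.05774112,  1.18618329])}
block [196, 270, 31, 41] 0.68
block [390, 212, 32, 32] 0.63
bar [241, 278, 110, 81] 0.92
fixture [309, 276, 66, 92] 0.61
fixture [242, 278, 112, 80] 0.49
jaw [311, 290, 24, 47] 0.59
jaw [205, 376, 97, 53] 0.28
bar_end [242, 278, 113, 85] 0.82
jaw_face [307, 289, 22, 43] 0.73
wrist {'camera_matrix': arr
[... 622 characters left out ...]
07e-05,  1.57087042e+00]), 'joint_velocities': array([-4.61065584e-04, -9.84289516e-04, -9.10669999e-05, -1.48674792e-04,
        1.16155593e-03, -1.41041751e-03]), 'effort': array([ 6.59139823e-05, -4.05627286e+01,  2.54239690e+01,  1.26354200e-03,
        9.77921923e-05,  1.38647046e-06]), 'eef_pos': array([ 0.12774205, -0.50917868,  0.23130322]), 'orientation': array([[ 9.69963174e-01,  2.43251807e-01,  4.22465738e-06],
       [ 2.43251806e-01, -9.69963171e-01,  8.00629244e-05],
       [ 2.35732131e-05, -7.66304327e-05, -9.99999997e-01]]), 'ft_force': array([-0.31283949, -0.29982954, -0.28301541]), 'ft_torque': array([ 0.03719764,  0.04188411, -0.06311681]), 'opening': 1.0044452296721602}
```

View pics/scene0.png

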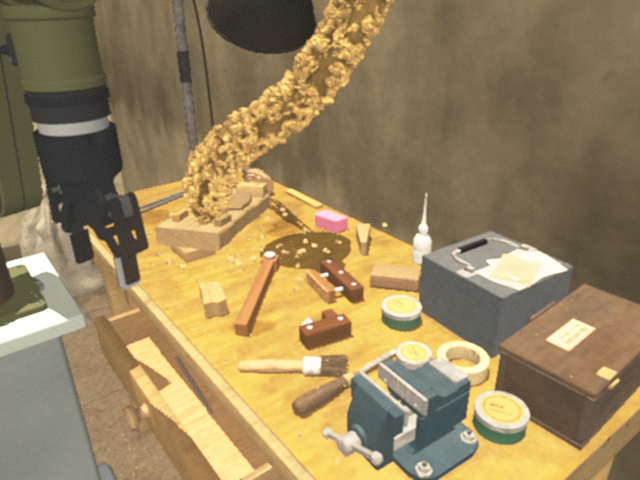

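View pics/side0.png

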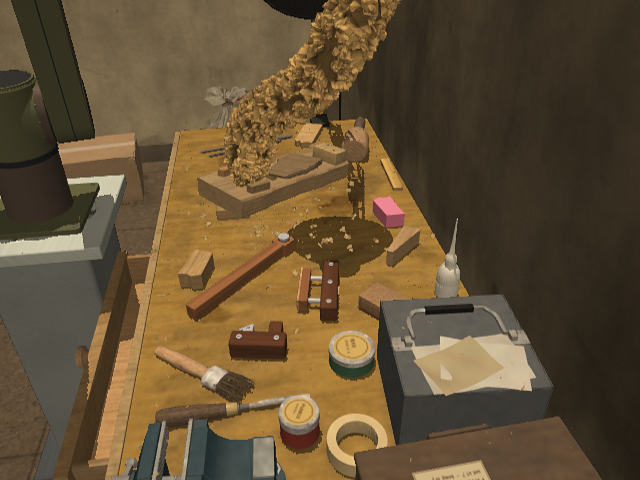

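View pics/wrist0.png

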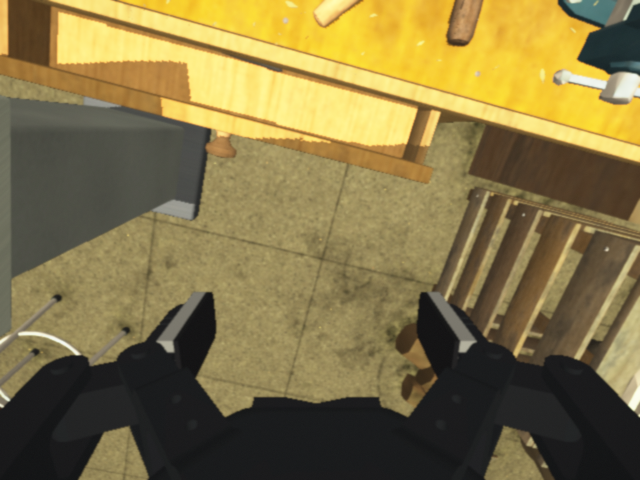

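The pine block is at scene (213,300) and side (196,270). The bar runs from the pin at side (284,238) to its free end at (192,312). The jaw and fence are at side (318,290), the catch at (258,342). The pink look-alike is behind. I'll zoom in to measure.

```bash
python3 - <<'E'
import cv2
a=cv2.imread("pics/scene0.png")[235:355,185:385]; cv2.imwrite("pics/s_z.png",cv2.resize(a,None,fx=4,fy=4,interpolation=cv2.INTER_CUBIC))
a=cv2.imread("pics/side0.png")[225:365,165:365]; cv2.imwrite("pics/d_z.png",cv2.resize(a,None,fx=4,fy=4,interpolation=cv2.INTER_CUBIC))
E
```

```text
(no output)
```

View pics/s_z.png

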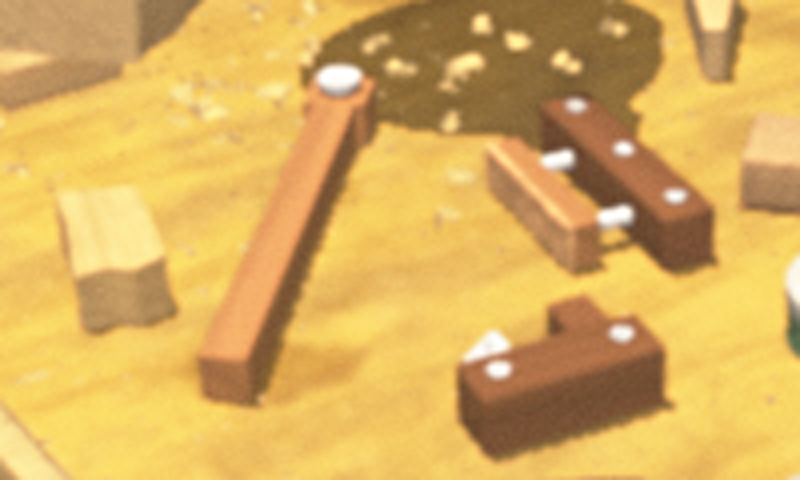

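View pics/d_z.png

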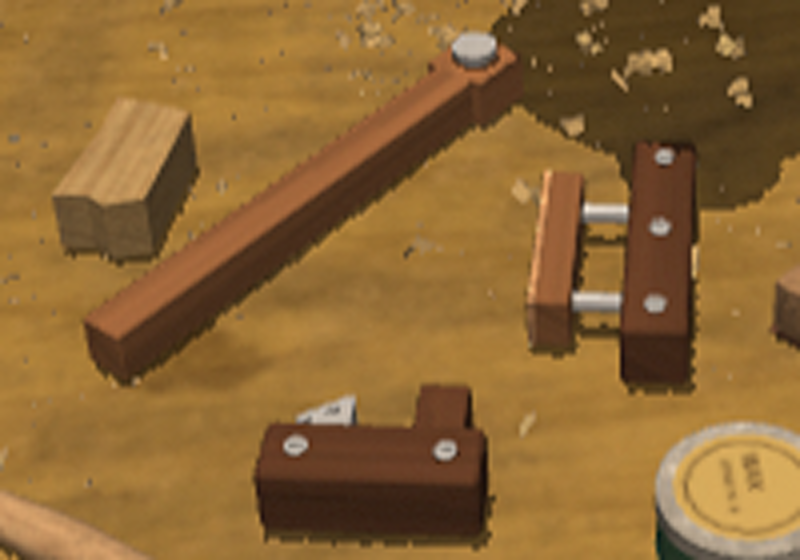

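```bash
cat > h.py <<'E'
import numpy as np, cv2
from station import *
def ray(cam,uv,z):
    c=calibration(cam); K=c["camera_matrix"]
    R=cv2.Rodrigues(c["rvec"])[0]; t=c["tvec"]
    p=cv2.undistortPoints(np.array([[uv]],float),K,None)[0,0]
    d=R.T@np.array([p[0],p[1],1]); o=-R.T@t
    return o+d*(z-o[2])/d[2]
def wray(uv,z,s):
    c=calibration("wrist"); H=c["hand_eye"]; K=c["camera_matrix"]
    p=cv2.undistortPoints(np.array([[uv]],float),K,None)[0,0]
    R=s["orientation"]; o=R@H[:3,3]+s["eef_pos"]; d=R@H[:3,:3]@np.array([p[0],p[1],1])
    return o+d*(z-o[2])/d[2]
E
python3 - <<'E'
from h import *
np.set_printoptions(precision=4,suppress=True)
D={"block":(.03,[(120,98),(190,115),(148,205),(55,197)],[(60,190),(138,187),(165,258),(75,272)]),
"barend":(.024,[(87,322),(125,340)],[(203,355),(253,360)]),
"pin":(.032,[(475,47)],[(340,76)]),
"fence":(.03,[(638,143),(695,145),(690,335),(622,333)],[(543,103),(575,97),(712,208),(660,218)]),
"jaw":(.026,[(545,172),(530,302)],[(487,148),(572,228)]),
"catch":(.03,[(268,425),(487,432)],[(460,370),(635,317)])}
for k,(z,a,b) in D.items():
    for p,q in zip(a,b):
        print(k,ray("side",(165+(p[0])/4-.4,225+p[1]/4-.4),z)[:2],ray("scene",(185+q[0]/4-.4,235+q[1]/4-.4),z)[:2])
E
```

```text
block [ 0.3404 -0.2412] [ 0.3446 -0.2384]
block [ 0.3728 -0.26  ] [ 0.3746 -0.2589]
block [ 0.3564 -0.3253] [ 0.3545 -0.3227]
block [ 0.3162 -0.3134] [ 0.3181 -0.3083]
barend [ 0.3337 -0.3924] [ 0.3348 -0.3912]
barend [ 0.3495 -0.4059] [ 0.3493 -0.4072]
pin [ 0.506 -0.227] [ 0.5081 -0.2251]
fence [ 0.5715 -0.3127] [ 0.5735 -0.3112]
fence [ 0.5963 -0.318 ] [ 0.59   -0.3162]
fence [ 0.5728 -0.4437] [ 0.5712 -0.4411]
fence [ 0.5463 -0.4385] [ 0.547  -0.4331]
jaw [ 0.5285 -0.3224] [ 0.5284 -0.3253]
jaw [ 0.5126 -0.4094] [ 0.5146 -0.4098]
catch [ 0.4066 -0.4705] [ 0.4073 -0.4733]
catch [ 0.4882 -0.4866] [ 0.4869 -0.4878]
```

```bash
cat >> h.py <<'E'
from scipy.spatial.transform import Rotation as Ro
def plan(tgt,yaw,n=8,cmd=None,down=True):
    """rows from the current (or commanded) pose to TCP tgt with tool-x yaw, tool straight down"""
    s=state(); p=np.array(cmd[0]) if cmd else s["eef_pos"]; R=s["orientation"] if cmd is None else cmd[1]
    x=np.array([np.cos(yaw),np.sin(yaw),0]); z=np.array([0,0,-1.]); Rt=np.c_[x,np.cross(z,x),z]
    rv=Ro.from_matrix(R.T@Rt).as_rotvec()/n
    d=(np.array(tgt)-p)/n
    for i in range(n):
        # shift is along the axes before the row's turn
        print([[round(float(v)*1000,1) for v in R.T@d],[round(float(v),4) for v in rv]])
        R=R@Ro.from_rotvec(rv).as_matrix()
    print("step",np.linalg.norm(d)*1000)
def tri(a,b):
    P=[]
    for cam in("scene","side"):
        c=calibration(cam);P.append(c["camera_matrix"]@np.c_[cv2.Rodrigues(c["rvec"])[0],c["tvec"]])
    X=cv2.triangulatePoints(P[0],P[1],np.array(a,float).reshape(2,1),np.array(b,float).reshape(2,1))[:,0]
    return X[:3]/X[3]
E
python3 - <<'E'
from h import *
np.set_printoptions(precision=3,suppress=True)
for uv in [(198,178),(218,208),(353,170)]: print("plinth side",ray("side",uv,.07))
print("plinth scene",[ray("scene",uv,.07) for uv in [(160,226),(215,240),(272,185)]])
for a,b in [((210,195),(245,165)),((200,160),(232,120)),((260,110),(290,90)),((305,75),(330,50)),((340,40),(365,25)),((375,8),(390,8))]: print(tri(a,b))
plan((.33,-.30,.2),1.25,8)
E
```

```text
plinth side [ 0.343 -0.032  0.07 ]
plinth side [ 0.387 -0.166  0.07 ]
plinth side [ 0.674 -0.048  0.07 ]
plinth scene [array([ 0.357, -0.032,  0.07 ]), array([ 0.417, -0.169,  0.07 ]), array([0.682, 0.033, 0.07 ])]
[ 0.444 -0.113  0.137]
[ 0.429 -0.113  0.222]
[ 0.532 -0.189  0.308]
[ 0.592 -0.25   0.379]
[ 0.63  -0.307  0.433]
[ 0.64  -0.388  0.477]
[[30.9, -19.2, 3.9], [-0.0, -0.0, -0.1255]]
[[33.0, -15.2, 3.9], [-0.0, -0.0, -0.1255]]
[[34.7, -10.9, 3.9], [-0.0, -0.0, -0.1255]]
[[35.8, -6.5, 3.9], [-0.0, -0.0, -0.1255]]
[[36.3, -2.0, 3.9], [-0.0, -0.0, -0.1255]]
[[36.3, 2.6, 3.9], [-0.0, -0.0, -0.1255]]
[[35.7, 7.1, 3.9], [-0.0, -0.0, -0.1255]]
[[34.5, 11.5, 3.9], [-0.0, -0.0, -0.1255]]
step 36.58122209377041
```

```bash
python3 - <<'E'
from h import *
plan((.25,-.40,.2),-.754,8)
E
```

```text
[[18.1, -9.5, 3.9], [-0.0, 0.0, 0.125]]
[[16.8, -11.7, 3.9], [-0.0, 0.0, 0.125]]
[[15.2, -13.7, 3.9], [-0.0, 0.0, 0.125]]
[[13.4, -15.5, 3.9], [-0.0, 0.0, 0.125]]
[[11.4, -17.1, 3.9], [-0.0, 0.0, 0.125]]
[[9.1, -18.3, 3.9], [-0.0, 0.0, 0.125]]
[[6.8, -19.3, 3.9], [-0.0, 0.0, 0.125]]
[[4.3, -20.0, 3.9], [-0.0, 0.0, 0.125]]
step 20.85923174019856
```

Request:
arm_command(motion=[[[18,-9.5,4],[0,0,0.124],-1],[[17,-11.5,4],[0,0,0.124],-1],[[15,-13.5,4],[0,0,0.124],-1],[[13.5,-15.5,4],[0,0,0.124],-1],[[11.5,-17,4],[0,0,0.124],-1],[[9,-18.5,4],[0,0,0.124],-1],[[7,-19,4],[0,0,0.124],-1],[[4,-20,4],[0,0,0.124],-1]])

```text
time: 1.72
eef_pos: [0.2501, -0.3996, 0.1992]
orientation: [[0.73, -0.683, 0.0], [-0.683, -0.73, -0.0], [0.0, 0.0, -1.0]]
ft_force: [0.1, -0.1, 0.3]
opening: 1.001
```

```bash
python3 - <<'E'
from h import *
s=state();print(s["eef_pos"],s["orientation"].round(3),s["ft_force"],s["time"])
plan((.345,-.285,.17),-1.746,8)
E
```

```text
[ 0.25009353 -0.39956337  0.19922578] [[ 0.73  -0.683  0.   ]
 [-0.683 -0.73  -0.   ]
 [ 0.     0.    -1.   ]] [ 0.10971382 -0.09976398  0.32537081] 1.7167
[[-1.1, -18.6, 3.7], [-0.0, -0.0, 0.1242]]
[[-3.4, -18.3, 3.7], [-0.0, -0.0, 0.1242]]
[[-5.7, -17.7, 3.7], [-0.0, -0.0, 0.1242]]
[[-7.8, -16.9, 3.7], [-0.0, -0.0, 0.1242]]
[[-9.8, -15.8, 3.7], [-0.0, -0.0, 0.1242]]
[[-11.7, -14.4, 3.7], [-0.0, -0.0, 0.1242]]
[[-13.4, -12.9, 3.7], [-0.0, -0.0, 0.1242]]
[[-14.9, -11.1, 3.7], [-0.0, -0.0, 0.1242]]
step 18.95148034095377
```

Request:
arm_command(motion=[[[-1,-18.5,3.5],[0,0,0.124],-1],[[-3.5,-18.5,3.5],[0,0,0.124],-1],[[-5.5,-17.5,3.5],[0,0,0.124],-1],[[-8,-17,3.5],[0,0,0.124],-1],[[-10,-16,4],[0,0,0.124],-1],[[-11.5,-14.5,4],[0,0,0.124],-1],[[-13.5,-13,4],[0,0,0.124],-1],[[-15,-11,4],[0,0,0.124],-1]])

```text
time: 2.38
eef_pos: [0.1066, -0.3571, 0.1791]
orientation: [[0.124, -0.975, 0.183], [-0.99, -0.108, 0.094], [-0.072, -0.193, -0.979]]
ft_force: [-0.4, 0.6, 0.1]
opening: 1.001
```

```bash
python3 - <<'E'
from h import *
s=state();f=grab_frame("wrist");cv2.imwrite("pics/w1.png",f[:,:,::-1]);print(s["eef_pos"],s["orientation"].round(3))
import pickle;pickle.dump(s,open("w1.pkl","wb"))
E
```

```text
[ 0.1065684  -0.35710048  0.17906613] [[ 0.124 -0.975  0.183]
 [-0.99  -0.108  0.094]
 [-0.072 -0.193 -0.979]]
```

View pics/w1.png

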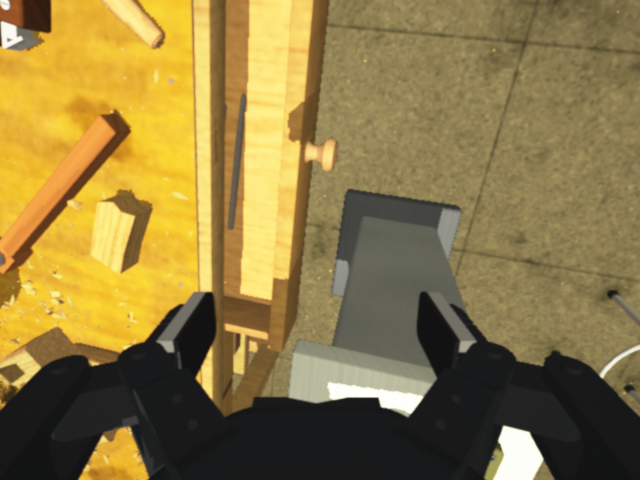

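The arm strayed and the tool tilted, so I'll check the joints.

```bash
python3 - <<'E'
from h import *
s=state();print(s["joints"].round(3),s["joint_velocities"].round(3),s["time"])
E
```

```text
[-1.456  0.081 -0.529  1.04   0.191  3.141] [ 0.1    0.018  0.013 -0.01   0.019 -0.   ] 2.4333
```

Joint 6 hit its end stop: q6 = q1 + π − yaw. I'll use the other half-turn of the grasp (tool-x yaw ≈ 1.25) and turn back.

```bash
python3 - <<'E'
from h import *
plan((.15,-.38,.2),-.5,8)
E
```

```text
[[3.8, -6.1, -1.9], [-0.0267, -0.0023, -0.1199]]
[[4.5, -5.5, -2.1], [-0.0267, -0.0023, -0.1199]]
[[5.1, -4.9, -2.3], [-0.0267, -0.0023, -0.1199]]
[[5.7, -4.2, -2.4], [-0.0267, -0.0023, -0.1199]]
[[6.1, -3.4, -2.5], [-0.0267, -0.0023, -0.1199]]
[[6.5, -2.6, -2.6], [-0.0267, -0.0023, -0.1199]]
[[6.7, -1.7, -2.7], [-0.0267, -0.0023, -0.1199]]
[[6.9, -0.8, -2.7], [-0.0267, -0.0023, -0.1199]]
step 7.42840815051001
```

Request:
arm_command(motion=[[[4,-6,-2],[-0.0265,-0.002,-0.119],-1],[[4.5,-5.5,-2],[-0.0265,-0.002,-0.119],-1],[[5,-5,-2],[-0.0265,-0.002,-0.119],-1],[[5.5,-4,-2.5],[-0.0265,-0.002,-0.119],-1],[[6,-3.5,-2.5],[-0.0265,-0.002,-0.119],-1],[[6.5,-2.5,-2.5],[-0.0265,-0.002,-0.119],-1],[[6.5,-1.5,-2.5],[-0.0265,-0.002,-0.119],-1],[[7,-1,-2.5],[-0.0265,-0.002,-0.119],-1]])

```text
time: 3.1
eef_pos: [0.1562, -0.3832, 0.2009]
orientation: [[0.883, -0.47, 0.005], [-0.47, -0.883, -0.008], [0.008, 0.005, -1.0]]
ft_force: [0.2, 0.3, -0.1]
opening: 1.002
```

```bash
python3 - <<'E'
from h import *
s=state();print(s["joints"].round(3))
plan((.26,-.345,.2),.45,8)
E
```

```text
[-1.185e+00  8.100e-02 -4.450e-01  1.036e+00  2.000e-03  2.446e+00]
[[9.2, -10.3, 0.1], [0.001, -0.0007, -0.1174]]
[[10.4, -9.2, 0.1], [0.001, -0.0007, -0.1174]]
[[11.4, -7.9, 0.1], [0.001, -0.0007, -0.1174]]
[[12.2, -6.5, 0.1], [0.001, -0.0007, -0.1174]]
[[12.9, -5.0, 0.1], [0.001, -0.0007, -0.1174]]
[[13.4, -3.5, 0.1], [0.001, -0.0007, -0.1174]]
[[13.7, -1.9, 0.1], [0.001, -0.0007, -0.1174]]
[[13.8, -0.3, 0.1], [0.001, -0.0007, -0.1174]]
step 13.825598895631494
```

Request:
arm_command(motion=[[[9,-10.5,0],[0.001,-0.001,-0.118],-1],[[10.5,-9,0],[0.001,-0.001,-0.118],-1],[[11.5,-8,0],[0.001,-0.001,-0.118],-1],[[12,-6.5,0],[0.001,-0.001,-0.118],-1],[[13,-5,0],[0.001,-0.001,-0.118],-1],[[13.5,-3.5,0],[0.001,-0.001,-0.118],-1],[[13.5,-2,0],[0.001,-0.001,-0.118],-1],[[14,0,0],[0.001,-0.001,-0.118],-1]])

```text
time: 3.77
eef_pos: [0.2606, -0.3446, 0.2009]
orientation: [[0.898, 0.439, -0.002], [0.439, -0.898, 0.001], [-0.001, -0.002, -1.0]]
ft_force: [0.8, -0.9, -0.1]
opening: 1.003
```

```bash
python3 - <<'E'
from h import *
s=state();print(s["joints"].round(3))
plan((.335,-.30,.16),1.25,8)
E
```

```text
[-9.230e-01  1.200e-01 -4.000e-01  1.053e+00 -1.000e-03  1.764e+00]
[[10.8, -0.9, 5.1], [-0.0003, 0.0, -0.0994]]
[[10.9, 0.2, 5.1], [-0.0003, 0.0, -0.0994]]
[[10.8, 1.2, 5.1], [-0.0003, 0.0, -0.0994]]
[[10.6, 2.3, 5.1], [-0.0003, 0.0, -0.0994]]
[[10.3, 3.3, 5.1], [-0.0003, 0.0, -0.0994]]
[[9.9, 4.3, 5.1], [-0.0003, 0.0, -0.0994]]
[[9.5, 5.3, 5.1], [-0.0003, 0.0, -0.0994]]
[[8.9, 6.2, 5.1], [-0.0003, 0.0, -0.0994]]
step 11.994646466824884
```

Request:
arm_command(motion=[[[11,-1,5],[0,0,-0.099],-1],[[11,0,5],[0,0,-0.099],-1],[[11,1,5],[0,0,-0.099],-1],[[10.5,2.5,5],[0,0,-0.099],-1],[[10.5,3.5,5],[0,0,-0.099],-1],[[10,4.5,5],[0,0,-0.099],-1],[[9.5,5.5,5],[0,0,-0.099],-1],[[9,6,5],[0,0,-0.1],-1]])

```text
time: 4.43
eef_pos: [0.336, -0.3, 0.1606]
orientation: [[0.318, 0.948, -0.002], [0.948, -0.318, 0.001], [0.001, -0.002, -1.0]]
ft_force: [0.2, 0.4, -0.4]
opening: 0.998
```

```bash
python3 - <<'E'
from h import *
s=state();f=grab_frame("wrist");cv2.imwrite("pics/w2.png",f[:,:,::-1]);print(s["eef_pos"],s["orientation"].round(4))
import pickle;pickle.dump(s,open("w2.pkl","wb"))
E
```

```text
[ 0.33595389 -0.30003528  0.16060758] [[ 3.181e-01  9.480e-01 -1.700e-03]
 [ 9.480e-01 -3.181e-01  1.200e-03]
 [ 6.000e-04 -2.000e-03 -1.000e+00]]
```

View pics/w2.png

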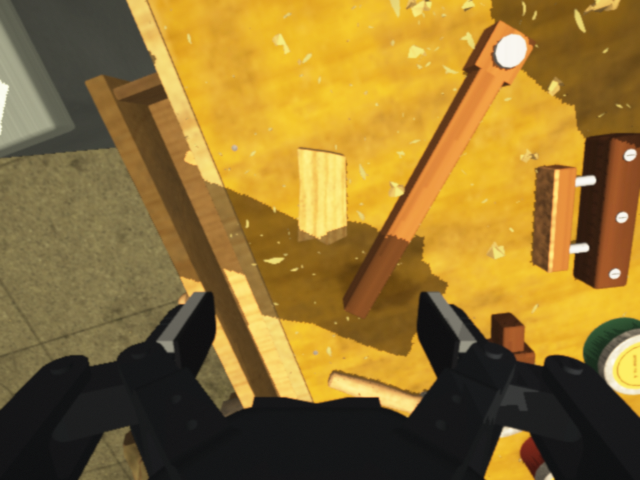

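The wrist view shows the block's top face from about (298,148) to (347,235), nearly square to the tool, with the pin head at (511,51). I'll refine it from a zoom.

```bash
python3 - <<'E'
import cv2
a=cv2.imread("pics/w2.png")[130:260,270:380]; cv2.imwrite("pics/w2z.png",cv2.resize(a,None,fx=5,fy=4.6,interpolation=cv2.INTER_CUBIC))
E
```

```text
(no output)
```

View pics/w2z.png

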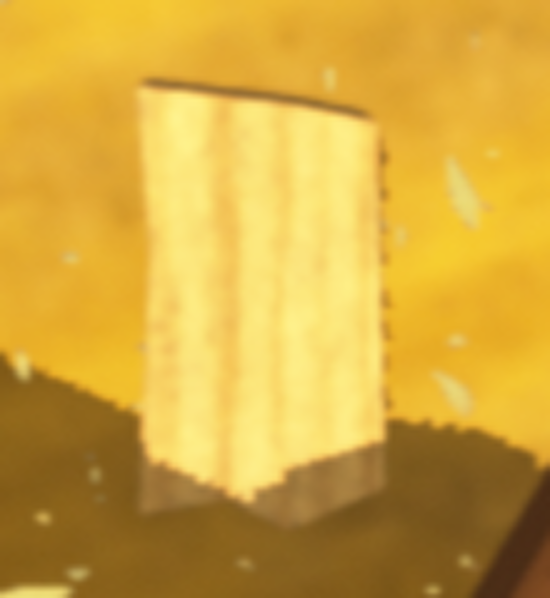

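```bash
python3 - <<'E'
from h import *
import pickle
np.set_printoptions(precision=4,suppress=True)
s=pickle.load(open("w2.pkl","rb"))
f=lambda u,v:(270+u/5-.4,130+v/4.6-.4)
P=[wray(f(*q),.03,s) for q in [(143,82),(375,117),(385,485),(290,525),(142,513)]]
for p in P: print(p, s["orientation"].T@(p-s["eef_pos"])*1000)
print("pin",wray((511,51),.032,s))
for n,q,z in[("fence",(586,134),.03),("fence",(579,284),.03),("jaw",(545,167),.026),("jaw",(541,264),.026),("barend",(345,305),.024),("barend",(366,316),.024),("nose",(0,0),0)]: print(n,wray(q,z,s))
E
```

```text
[ 0.3404 -0.239   0.03  ] [ 59.1728 -14.9746 130.6715]
[ 0.3726 -0.2558  0.03  ] [ 53.4682  20.9045 130.5975]
[ 0.355  -0.3184  0.03  ] [-11.4045  24.151  130.5537]
[ 0.3377 -0.3206  0.03  ] [-19.0269   8.4783 130.5802]
[ 0.315  -0.3106  0.03  ] [-16.7656 -16.2218 130.6301]
pin [ 0.5055 -0.2242  0.032 ]
fence [ 0.5513 -0.2992  0.03  ]
fence [ 0.5326 -0.4245  0.03  ]
jaw [ 0.5207 -0.3155  0.026 ]
jaw [ 0.5062 -0.3978  0.026 ]
barend [ 0.3342 -0.383   0.024 ]
barend [ 0.349  -0.3998  0.024 ]
nose [ 0.1585 -0.0641  0.    ]
```

Request:
arm_command(motion=[[[5,1,5],[0,0,0],-0.4],[[5,1,10],[0,0,0],-0.4],[[5,1,15],[0,0,0],-0.4],[[5,0.5,20],[0,0,0],-0.4],[[0,0,20],[0,0,0],-0.4],[[0,0,15],[0,0,0],-0.4],[[0,0,10],[0,0,0],-0.4],[[0,0,5],[0,0,0],-0.4]])

```text
time: 5.15
eef_pos: [0.3436, -0.2817, 0.0594]
orientation: [[0.326, 0.945, -0.004], [0.946, -0.326, 0.003], [0.001, -0.005, -1.0]]
ft_force: [-0.4, -0.3, -0.1]
opening: 0.705
```

```bash
python3 - <<'E'
from h import *
s=state();f=grab_frame("wrist");cv2.imwrite("pics/w3.png",f[:,:,::-1]);print(s["eef_pos"],s["orientation"].round(4))
E
```

```text
[ 0.3435777  -0.2816929   0.05943368] [[ 0.3256  0.9455 -0.0041]
 [ 0.9455 -0.3256  0.0029]
 [ 0.0014 -0.0048 -1.    ]]
```

View pics/w3.png

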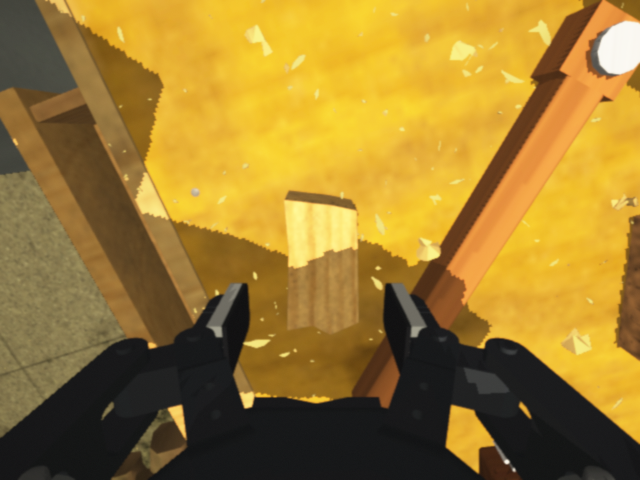

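The block sits between the fingers, about 4 mm toward +y. I'll correct that, go down and grip.

Request:
arm_command(motion=[[[0,1.5,2],[-0.002,0,0],-0.4],[[0,1.5,5],[-0.002,0,0],-0.4],[[0,0,10],[0,0,0],-0.4],[[0,0,12],[0,0,0],-0.4],[[0,0,12],[0,0,0],-0.4],[[0,0,8],[0,0,0],-0.4],[[0,0,5],[0,0,0],-0.4],[[0,0,2.5],[0,0,0],-0.4]])

```text
time: 5.87
eef_pos: [0.3477, -0.2834, 0.0039]
orientation: [[0.324, 0.946, 0.002], [0.946, -0.324, 0.0], [0.001, 0.001, -1.0]]
ft_force: [-0.4, -0.9, 0.0]
opening: 0.697
```

Request:
arm_command(motion=[[[0,0,0],[0,0,0],-0.4],[[0,0,0],[0,0,0],0],[[0,0,0],[0,0,0],0.5],[[0,0,0],[0,0,0],0.5],[[0,0,0],[0,0,0],0.5],[[0,0,0],[0,0,0],0.5],[[0,0,0],[0,0,0],0.5],[[0,0,0],[0,0,0],0.5]], grip_force=40)

```text
time: 6.53
eef_pos: [0.3479, -0.2836, 0.0049]
orientation: [[0.323, 0.946, 0.002], [0.946, -0.323, -0.001], [0.0, 0.003, -1.0]]
ft_force: [-1.1, -0.0, 4.9]
opening: 0.456
```

```bash
python3 - <<'E'
from h import *
s=state();f=grab_frame("wrist");cv2.imwrite("pics/w4.png",f[:,:,::-1]);print(s)
E
```

```text
{'time': 6.5333, 'joints': array([-6.84737975e-01,  3.61917523e-01, -6.79648331e-01,  5.26964025e-01,
        1.07844915e-03,  1.21526408e+00]), 'joint_velocities': array([ 0.00215406,  0.00091238,  0.00040567,  0.00183353, -0.00114873,
       -0.00160603]), 'effort': array([ 1.91549063e-01, -3.50645328e+01,  1.62657076e+01, -6.94201738e-01,
        1.50724975e-01,  1.22934248e-02]), 'eef_pos': array([ 0.3479142 , -0.28363555,  0.0048952 ]), 'orientation': array([[ 3.23290087e-01,  9.46296770e-01,  2.43764014e-03],
       [ 9.46299884e-01, -3.23289610e-01, -5.98108178e-04],
       [ 2.22075895e-04,  2.50010103e-03, -9.99996850e-01]]), 'ft_force': array([-1.1341084 , -0.00979869,  4.94435465]), 'ft_torque': array([0.11996963, 0.33695474, 0.00040286]), 'opening': 0.45552081934928595}
```

View pics/w4.png

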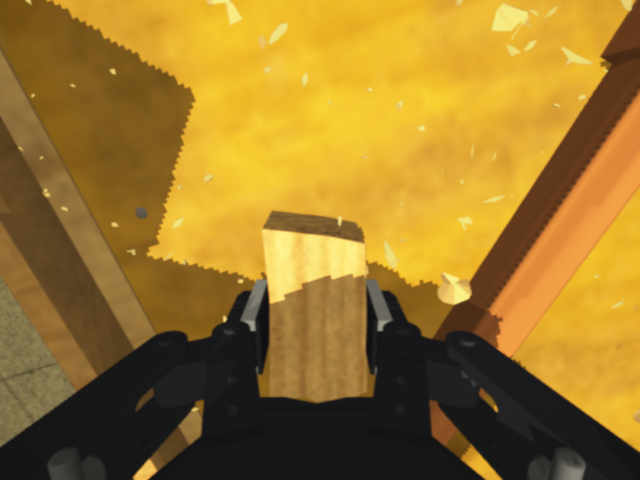

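Gripped: opening is 0.456, about 39 mm. Next I lift and carry it over the bar.

Request:
arm_command(motion=[[[0,0,-4],[0,0,0],0.5],[[0,0,-8],[0,0,0],0.5],[[0,0,-12],[0,0,0],0.5],[[0,0,-15],[0,0,0],0.5],[[0,0,-15],[0,0,0],0.5],[[0,0,-12],[0,0,0],0.5],[[0,0,-8],[0,0,0],0.5],[[0,0,-4],[0,0,0],0.5]])

```text
time: 7.25
eef_pos: [0.3483, -0.2839, 0.0837]
orientation: [[0.323, 0.946, 0.004], [0.946, -0.323, -0.001], [0.0, 0.004, -1.0]]
ft_force: [1.0, -0.0, -1.8]
opening: 0.452
```

```bash
python3 - <<'E'
from h import *
plan((.4775,-.358,.083),1.381,8)
E
```

```text
[[-3.5, 18.3, 0.2], [0.0005, 0.0, -0.0174]]
[[-3.9, 18.2, 0.1], [0.0005, 0.0, -0.0174]]
[[-4.2, 18.1, 0.1], [0.0005, 0.0, -0.0174]]
[[-4.5, 18.1, 0.1], [0.0005, 0.0, -0.0174]]
[[-4.8, 18.0, 0.1], [0.0005, 0.0, -0.0174]]
[[-5.1, 17.9, 0.1], [0.0005, 0.0, -0.0174]]
[[-5.4, 17.8, 0.1], [0.0005, 0.0, -0.0174]]
[[-5.7, 17.7, 0.1], [0.0005, 0.0, -0.0174]]
step 18.6191072641212
```

Request:
arm_command(motion=[[[-2.5,10.3,0],[0.001,0,-0.018],0.5],[[-4,18,0],[0.001,0,-0.018],0.5],[[-4.5,22,0],[0,0,-0.018],0.5],[[-5.5,22,0],[0,0,-0.018],0.5],[[-6,22,0],[0,0,-0.017],0.5],[[-5.5,22,0],[0,0,-0.017],0.5],[[-5,18,0],[0,0,-0.017],0.5],[[-4,9.5,0],[0,0,-0.016],0.5]])

```text
time: 7.92
eef_pos: [0.4794, -0.3584, 0.081]
orientation: [[0.187, 0.982, 0.001], [0.982, -0.187, 0.0], [0.001, 0.001, -1.0]]
ft_force: [1.1, -0.2, -1.0]
opening: 0.451
```

```bash
python3 - <<'E'
from h import *
import pickle
s=state();f=grab_frame("wrist");cv2.imwrite("pics/w5.png",f[:,:,::-1]);print(s["eef_pos"],s["orientation"].round(3),s["opening"])
pickle.dump(s,open("w5.pkl","wb"))
for c in("scene","side"):
    f=grab_frame(c);cv2.imwrite(f"pics/{c}5.png",f[:,:,::-1])
a=cv2.imread("pics/side5.png")[150:350,165:405];cv2.imwrite("pics/side5z.png",cv2.resize(a,None,fx=3,fy=3))
plan((.4775,-.358,.045),1.381,8)
E
```

```text
[ 0.47944282 -0.35838764  0.08102259] [[ 0.187  0.982  0.001]
 [ 0.982 -0.187  0.   ]
 [ 0.001  0.001 -1.   ]] 0.45140114509659257
[[-0.1, 0.1, 4.5], [-0.0002, -0.0002, -0.0]]
[[-0.1, 0.1, 4.5], [-0.0002, -0.0002, -0.0]]
[[-0.1, 0.1, 4.5], [-0.0002, -0.0002, -0.0]]
[[-0.1, 0.1, 4.5], [-0.0002, -0.0002, -0.0]]
[[-0.1, 0.1, 4.5], [-0.0002, -0.0002, -0.0]]
[[-0.1, 0.1, 4.5], [-0.0002, -0.0002, -0.0]]
[[-0.1, 0.1, 4.5], [-0.0002, -0.0002, -0.0]]
[[-0.1, 0.1, 4.5], [-0.0002, -0.0002, -0.0]]
step 4.4901884305726165
```

View pics/w5.png

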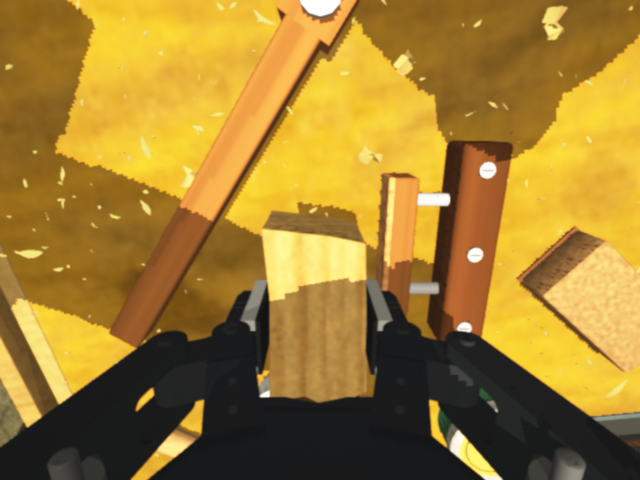

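View pics/side5z.png

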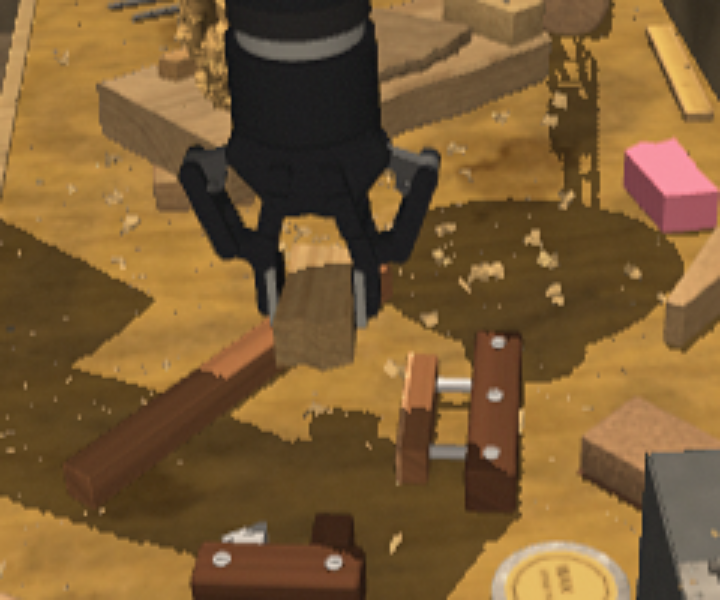

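```bash
python3 - <<'E'
from h import *
import pickle
np.set_printoptions(precision=1,suppress=True)
s=pickle.load(open("w5.pkl","rb"))
a=cv2.imread("pics/w5.png")[120:320,300:540];cv2.imwrite("pics/w5z.png",cv2.resize(a,None,fx=3,fy=3,interpolation=cv2.INTER_CUBIC))
for n,q,z in[("jawtop",(389,180),.026),("jawtop",(386,275),.026),("jawbot",(382,176),.002),("fence",(449,143),.03)]: print(n,(s["orientation"].T@(wray(q,z,s)-s["eef_pos"])*1000))
E
```

```text
jawtop [45.1 40.5 55.1]
jawtop [-13.9  42.2  55.1]
jawbot [44.2 40.9 79.1]
fence [65.7 71.  51.1]
```

View pics/w5z.png

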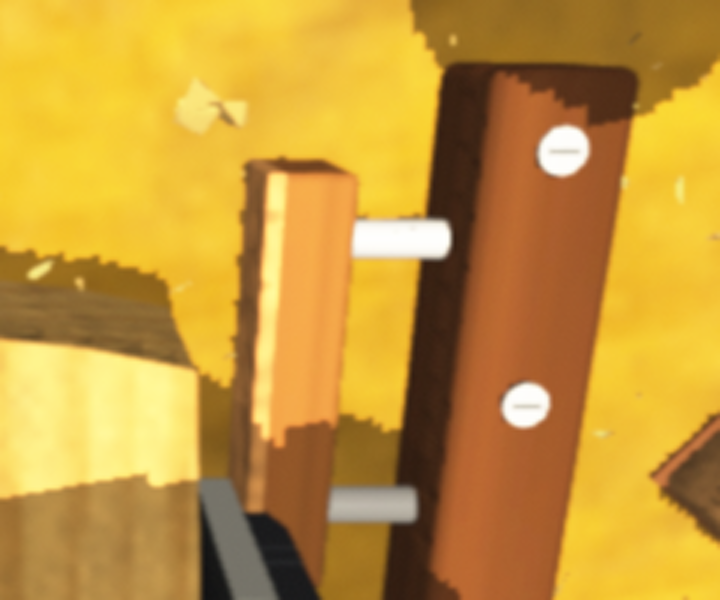

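Request:
arm_command(motion=[[[0,-1,4],[0,0,0],0.5],[[0,-1,8],[0,0,0],0.5],[[0,-0.5,14],[0,0,0],0.5],[[0,0,16],[0,0,0],0.5],[[0,0,14],[0,0,0],0.5],[[0,0,8],[0,0,0],0.5],[[0,0,5],[0,0,0],0.5],[[0,0,3],[0,0,0],0.5]])

```text
time: 8.73
eef_pos: [0.4732, -0.3559, 0.0094]
orientation: [[0.189, 0.982, -0.001], [0.982, -0.189, 0.002], [0.002, -0.002, -1.0]]
ft_force: [-0.1, -0.2, -1.3]
opening: 0.455
```

```bash
python3 - <<'E'
from h import *
s=state();f=grab_frame("wrist");cv2.imwrite("pics/w6.png",f[:,:,::-1]);print(s["eef_pos"],s["ft_force"],s["orientation"].round(3),s["opening"])
E
```

```text
[ 0.47321165 -0.35588216  0.00938042] [-0.14880719 -0.17608755 -1.27477128] [[ 0.189  0.982 -0.001]
 [ 0.982 -0.189  0.002]
 [ 0.002 -0.002 -1.   ]] 0.4549367937640615
```

View pics/w6.png

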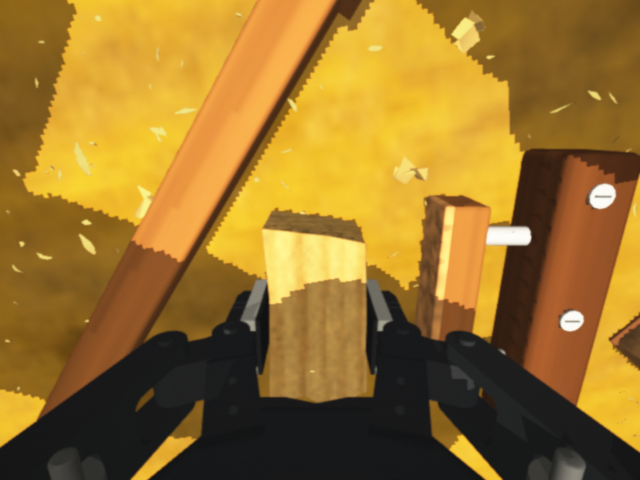

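Request:
arm_command(motion=[[[0,1.5,1],[0,0,0],0.5],[[0,1.5,1],[0,0,0],0.5],[[0,1,1],[0,0,0],0.5],[[0,0,1],[0,0,0],0.5],[[0,0,0.5],[0,0,0],0.5],[[0,0,0],[0,0,0],0.5],[[0,0,0],[0,0,0],0.5],[[0,0,0],[0,0,0],0.5]])

```text
time: 9.45
eef_pos: [0.4781, -0.3572, 0.0058]
orientation: [[0.189, 0.982, 0.0], [0.982, -0.189, 0.001], [0.001, -0.0, -1.0]]
ft_force: [0.5, 0.5, -1.1]
opening: 0.451
```

Request:
arm_command(motion=[[[0,0,0.6],[0,0,0],0.5],[[0,0,0.6],[0,0,0],0.5],[[0,0,0],[0,0,0],0.5],[[0,0,0],[0,0,0],0.3],[[0,0,0],[0,0,0],-0.05],[[0,0,0],[0,0,0],-0.15],[[0,0,0],[0,0,0],-0.15],[[0,0,0],[0,0,0],-0.15]])

```text
time: 10.12
eef_pos: [0.4781, -0.3573, 0.0044]
orientation: [[0.189, 0.982, -0.0], [0.982, -0.189, 0.001], [0.001, -0.0, -1.0]]
ft_force: [-0.3, 0.1, -0.2]
opening: 0.576
```

```bash
python3 - <<'E'
from h import *
s=state();f=grab_frame("wrist");cv2.imwrite("pics/w7.png",f[:,:,::-1]);print(s["eef_pos"],s["ft_force"],s["opening"])
E
```

```text
[ 0.47810384 -0.35726415  0.00437512] [-0.25392866  0.07522909 -0.22291233] 0.5760544510760652
```

View pics/w7.png

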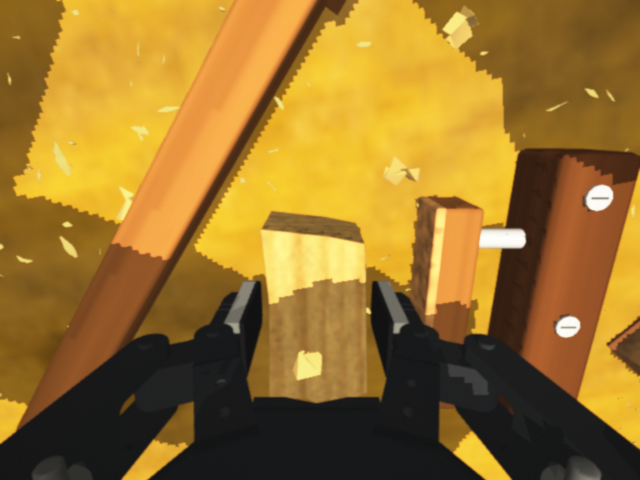

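The block is free of both pads and lies flat, square to the jaw, with the finger clear of the jaw at about x=415. I'll go straight up.

Request:
arm_command(motion=[[[0,0,-3],[0,0,0],-0.15],[[0,0,-6],[0,0,0],-0.15],[[0,0,-12],[0,0,0],-0.15],[[0,0,-15],[0,0,0],-0.15],[[0,0,-18],[0,0,0],-0.15],[[0,0,-18],[0,0,0],0.3],[[0,0,-18],[0,0,0],0.6],[[0,0,-15],[0,0,0],1]])

```text
time: 10.83
eef_pos: [0.4785, -0.3576, 0.1115]
orientation: [[0.189, 0.982, 0.001], [0.982, -0.189, -0.0], [0.0, 0.001, -1.0]]
ft_force: [-0.2, 0.0, 0.3]
opening: 0.155
```

```bash
python3 - <<'E'
from h import *
import pickle
s=state();f=grab_frame("wrist");cv2.imwrite("pics/w8.png",f[:,:,::-1]);print(s["eef_pos"],s["ft_force"],s["opening"])
pickle.dump(s,open("w8.pkl","wb"))
for c in("scene","side"):
    f=grab_frame(c);cv2.imwrite(f"pics/{c}8.png",f[:,:,::-1])
a=cv2.imread("pics/side8.png")[200:360,165:405];cv2.imwrite("pics/side8z.png",cv2.resize(a,None,fx=3,fy=3))
plan((.353,-.342,.11),2.38,8)
E
```

```text
[ 0.47847785 -0.35761012  0.11153937] [-0.18379666  0.02403002  0.3236812 ] 0.15546075644437543
[[-1.0, -15.9, 0.1], [0.0003, 0.0003, -0.1249]]
[[1.0, -15.9, 0.1], [0.0003, 0.0003, -0.1249]]
[[3.0, -15.6, 0.1], [0.0003, 0.0003, -0.1249]]
[[4.9, -15.1, 0.1], [0.0003, 0.0003, -0.1249]]
[[6.7, -14.4, 0.1], [0.0003, 0.0003, -0.1249]]
[[8.5, -13.5, 0.1], [0.0003, 0.0003, -0.1249]]
[[10.1, -12.3, 0.1], [0.0003, 0.0003, -0.1249]]
[[11.5, -10.9, 0.1], [0.0003, 0.0003, -0.1249]]
step 15.901322969265697
```

View pics/w8.png

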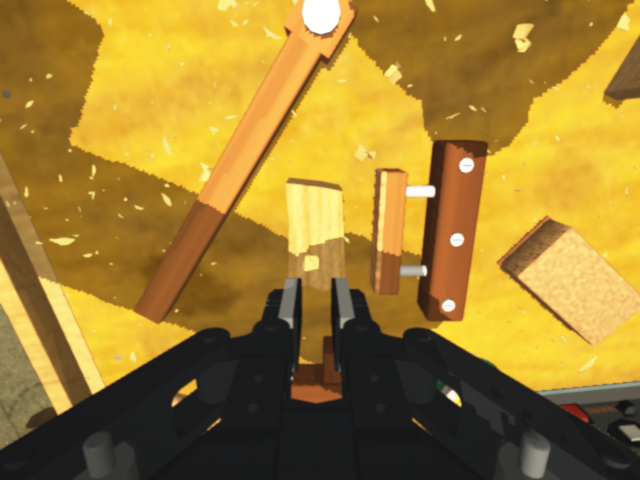

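View pics/side8z.png

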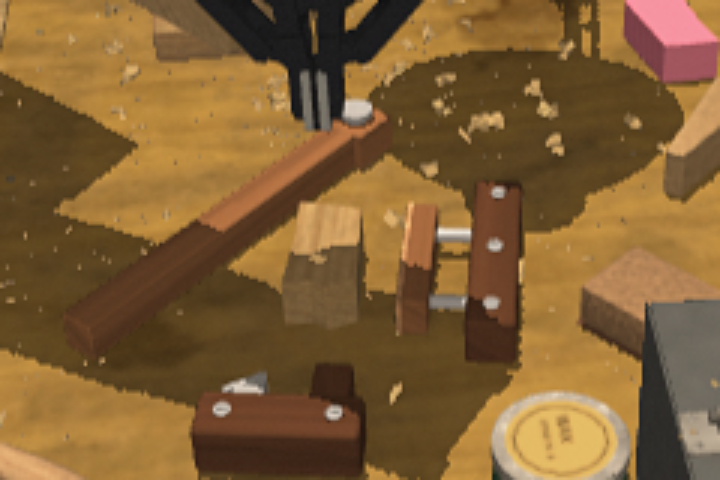

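The block lies opposite the jaw, about 24 mm short of it and aligned. Next I move behind the bar with tool −x as the push direction.

Request:
arm_command(motion=[[[-1,-16,0],[0,0,-0.125],1],[[1,-16,0],[0,0,-0.125],1],[[3,-15.5,0],[0,0,-0.125],1],[[5,-15,0],[0,0,-0.125],1],[[7,-14.5,0],[0,0,-0.125],1],[[8.5,-13.5,0],[0,0,-0.125],1],[[10,-12.5,0],[0,0,-0.125],1],[[11.5,-11,0],[0,0,-0.125],1]])

```text
time: 11.65
eef_pos: [0.3499, -0.34, 0.1082]
orientation: [[-0.729, 0.685, -0.002], [0.685, 0.729, 0.002], [0.003, 0.001, -1.0]]
ft_force: [-0.1, 0.1, 0.4]
opening: 0.003
```

```bash
python3 - <<'E'
from h import *
import pickle
s=state();f=grab_frame("wrist");cv2.imwrite("pics/w9.png",f[:,:,::-1]);print(s["eef_pos"],s["orientation"].round(3),s["ft_force"],s["opening"],s["joints"].round(2))
pickle.dump(s,open("w9.pkl","wb"))
plan((.353,-.342,.010),2.38,8)
E
```

```text
[ 0.3499339  -0.34000352  0.10823674] [[-0.729  0.685 -0.002]
 [ 0.685  0.729  0.002]
 [ 0.003  0.001 -1.   ]] [-0.0708639   0.12385457  0.42671787] 0.0033131859089661525 [-0.77  0.29 -0.44  0.84  0.   -0.02]
[[-1.0, 0.3, 12.2], [-0.0001, -0.0009, 0.0012]]
[[-1.0, 0.3, 12.2], [-0.0001, -0.0009, 0.0012]]
[[-0.9, 0.3, 12.2], [-0.0001, -0.0009, 0.0012]]
[[-0.9, 0.3, 12.2], [-0.0001, -0.0009, 0.0012]]
[[-0.9, 0.3, 12.2], [-0.0001, -0.0009, 0.0012]]
[[-0.9, 0.3, 12.2], [-0.0001, -0.0009, 0.0012]]
[[-0.9, 0.3, 12.2], [-0.0001, -0.0009, 0.0012]]
[[-0.9, 0.3, 12.2], [-0.0001, -0.0009, 0.0012]]
step 12.276919886211587
```

View pics/w9.png

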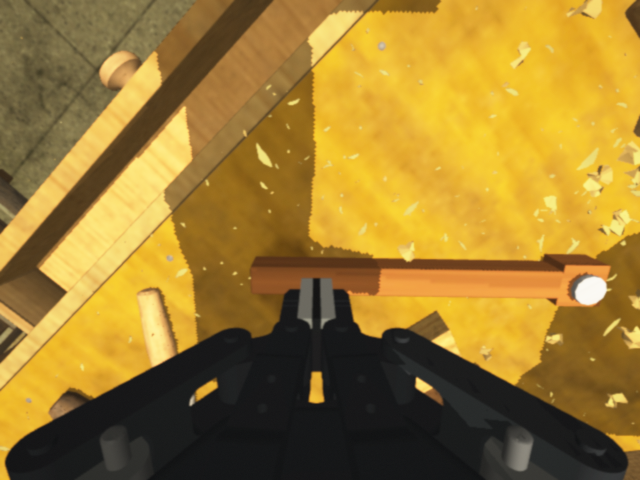

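```bash
python3 - <<'E'
from h import *
import pickle
np.set_printoptions(precision=1,suppress=True)
s=pickle.load(open("w9.pkl","rb"))
for n,q,z in[("bot",(260,257),.0),("bot",(540,260),.0),("top",(260,267),.024),("top",(540,271),.024),("end",(251,290),.024),("pin",(589,290),.032)]: print(n,(s["orientation"].T@(wray(q,z,s)-s["eef_pos"])*1000))
E
```

```text
bot [-21.  -44.3 108.1]
bot [-23.4 173.6 108.3]
top [-19.4 -40.5  84.2]
top [-22.4 158.4  84.3]
end [-37.3 -47.9  84.1]
pin [-33.3 189.7  76.2]
```

Request:
arm_command(motion=[[[0,0,6],[0,-0.001,0],1],[[0,0,12],[0,-0.001,0],1],[[0,0,18],[0,0,0],1],[[0,0,20],[0,0,0],1],[[0,0,18],[0,0,0],1],[[0,0,14],[0,0,0],1],[[0,0,9],[0,0,0],1],[[0,0,4],[0,0,0],1]])

```text
time: 12.37
eef_pos: [0.3513, -0.3401, 0.0065]
orientation: [[-0.723, 0.69, -0.0], [0.69, 0.723, 0.002], [0.001, 0.001, -1.0]]
ft_force: [0.3, -0.5, -0.4]
opening: -0.001
```

```bash
cat >> h.py <<'E'
FY=-.1925; PIN=np.array([.507,-.226])
def rep(tag=None):
    s=state(); R=s["orientation"]; p=s["eef_pos"]; d=p[:2]-PIN
    # bar angle such that near face touches finger (finger half 11, bar half 11): 
    yaw=np.arctan2(R[1,0],R[0,0])-np.pi
    r=np.hypot(*d); ax=np.array([np.cos(FY),np.sin(FY)]); ay=np.array([-ax[1],ax[0]])
    ang=np.arctan2(-d@ax,-d@ay)   # line pin->TCP, open angle
    th=ang-np.arcsin(.022/r)
    f=s["ft_force"]; push=-R.T@f
    print(f"t {s['time']:.2f} z {p[2]*1000:.1f} r {r*1000:.1f} tool-open {FY-yaw+0:.3f} bar-open {th:.4f} ({th*190:.1f}mm) f_tool {np.round(R.T@f,1)} open {s['opening']:.3f}")
E
python3 - <<'E'
from h import *
rep(); print(state()["ft_force"])
E
```

```text
t 12.37 z 6.5 r 193.0 tool-open 0.569 bar-open 0.6316 (120.0mm) f_tool [-0.6 -0.1  0.4] open -0.001
[ 0.32273472 -0.45947195 -0.39414303]
```

Request:
arm_command(motion=[[[-3,0,0],[0,0,0],1],[[-3,0,0],[0,0,0],1],[[-3,0,0],[0,0,0],1],[[-3,0,0],[0,0,0],1],[[-3,-0.3,0],[0,0,-0.016],1],[[-3,-0.3,0],[0,0,-0.016],1],[[-3,-0.3,0],[0,0,-0.016],1],[[-3,-0.3,0],[0,0,-0.016],1]])

```text
time: 13.03
eef_pos: [0.3686, -0.3586, 0.0088]
orientation: [[-0.768, 0.641, 0.002], [0.641, 0.768, -0.001], [-0.002, 0.0, -1.0]]
ft_force: [-1.0, 0.3, 1.4]
opening: -0.002
```

```bash
python3 - <<'E'
from h import *
rep()
E
```

```text
t 13.03 z 8.8 r 191.6 tool-open 0.503 bar-open 0.4992 (94.9mm) f_tool [ 1.  -0.4 -1.4] open -0.002
```

Request:
arm_command(motion=[[[-3,-0.3,0.2],[0,0,-0.016],1],[[-3,-0.3,0.2],[0,0,-0.016],1],[[-3,-0.3,0.2],[0,0,-0.016],1],[[-3,-0.3,0.2],[0,0,-0.016],1],[[-3,-0.3,0.2],[0,0,-0.016],1],[[-3,-0.3,0.2],[0,0,-0.016],1],[[-3,-0.3,0.2],[0,0,-0.016],1],[[-3,-0.3,0.2],[0,0,-0.016],1]])

```text
time: 13.7
eef_pos: [0.3864, -0.3747, 0.007]
orientation: [[-0.843, 0.537, 0.001], [0.537, 0.843, -0.001], [-0.001, 0.0, -1.0]]
ft_force: [-0.4, -0.1, -0.2]
opening: 0.002
```

```bash
python3 - <<'E'
from h import *
rep()
f=grab_frame("side");a=f[200:360,165:405,::-1];cv2.imwrite("pics/side10z.png",cv2.resize(a,None,fx=3,fy=3))
E
```

```text
t 13.70 z 7.0 r 191.4 tool-open 0.375 bar-open 0.3739 (71.0mm) f_tool [ 0.3 -0.3  0.2] open 0.002
```

View pics/side10z.png

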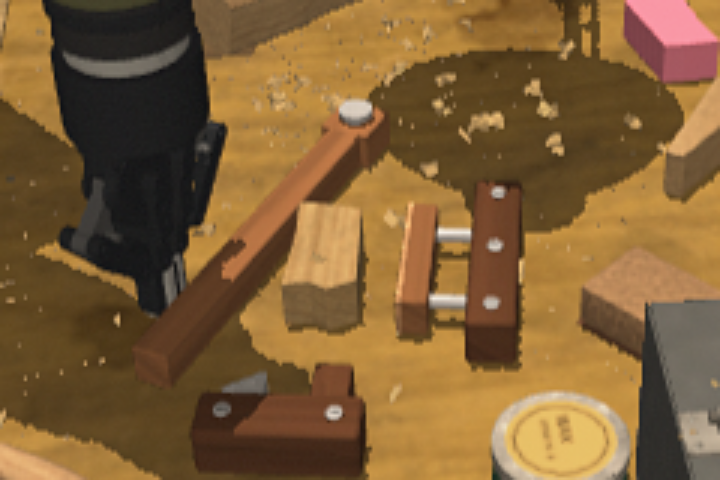

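The bar is turning with the hand and about to meet the block's far corner at (300,205). I'll slow down and continue.

Request:
arm_command(motion=[[[-2,-0.2,0.1],[0,0,-0.0105],1],[[-2,-0.2,0.1],[0,0,-0.0105],1],[[-2,-0.2,0],[0,0,-0.0105],1],[[-2,-0.2,0],[0,0,-0.0105],1],[[-2,-0.2,0],[0,0,-0.0105],1],[[-2,-0.2,0],[0,0,-0.0105],1],[[-2,-0.2,0],[0,0,-0.0105],1],[[-2,-0.2,0],[0,0,-0.0105],1]])

```text
time: 14.42
eef_pos: [0.3993, -0.384, 0.0068]
orientation: [[-0.885, 0.465, 0.001], [0.465, 0.885, -0.0], [-0.001, 0.0, -1.0]]
ft_force: [-0.3, 0.9, -0.9]
opening: -0.001
```

```bash
python3 - <<'E'
from h import *
rep()
E
```

```text
t 14.42 z 6.8 r 191.3 tool-open 0.291 bar-open 0.2905 (55.2mm) f_tool [0.7 0.6 0.9] open -0.001
```

Request:
arm_command(motion=[[[-1.5,-0.2,0.1],[0,0,-0.008],1],[[-1.5,-0.2,0.1],[0,0,-0.008],1],[[-1.5,-0.2,0],[0,0,-0.008],1],[[-1.5,-0.2,0],[0,0,-0.008],1],[[-1.5,-0.2,0],[0,0,-0.008],1],[[-1.5,-0.2,0],[0,0,-0.008],1],[[-1.5,-0.2,0],[0,0,-0.008],1],[[-1.5,-0.2,0],[0,0,-0.008],1]])

```text
time: 15.08
eef_pos: [0.4093, -0.3908, 0.0066]
orientation: [[-0.913, 0.408, 0.001], [0.408, 0.913, -0.001], [-0.002, 0.0, -1.0]]
ft_force: [-0.0, 0.5, 0.7]
opening: 0.002
```

```bash
python3 - <<'E'
from h import *
rep()
f=grab_frame("side");a=f[200:360,165:405,::-1];cv2.imwrite("pics/side11z.png",cv2.resize(a,None,fx=3,fy=3))
E
```

```text
t 15.08 z 6.6 r 191.5 tool-open 0.228 bar-open 0.2274 (43.2mm) f_tool [ 0.2  0.4 -0.7] open 0.002
```

View pics/side11z.png

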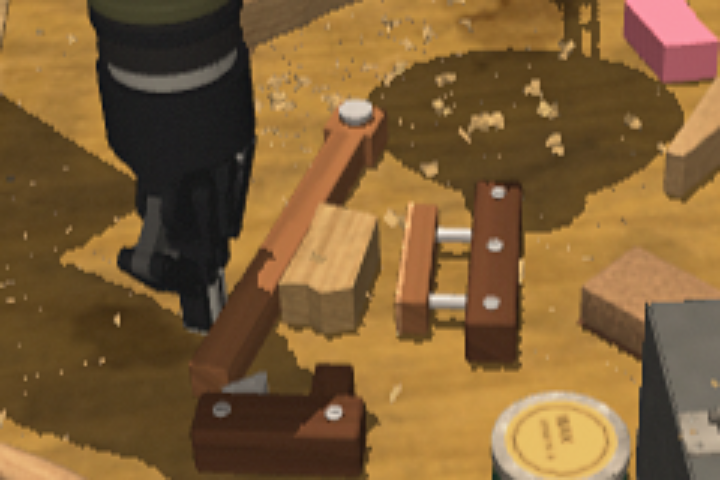

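The block now lies flush against the bar, and the bar end is at the nose near (245,383). I continue gently.

Request:
arm_command(motion=[[[-1,-0.1,0],[0,0,-0.0053],1],[[-1,-0.1,0],[0,0,-0.0053],1],[[-1,-0.1,0],[0,0,-0.0053],1],[[-1,-0.1,0],[0,0,-0.0053],1],[[-1,-0.1,0],[0,0,-0.0053],1],[[-1,-0.1,0],[0,0,-0.0053],1],[[-1,-0.1,0],[0,0,-0.0053],1],[[-1,-0.1,0],[0,0,-0.0053],1]])

```text
time: 15.8
eef_pos: [0.4163, -0.3947, 0.0066]
orientation: [[-0.929, 0.369, 0.001], [0.369, 0.929, -0.001], [-0.001, -0.0, -1.0]]
ft_force: [-0.6, 1.2, -0.1]
opening: 0.001
```

```bash
python3 - <<'E'
from h import *
rep()
E
```

```text
t 15.80 z 6.6 r 191.5 tool-open 0.186 bar-open 0.1859 (35.3mm) f_tool [1.  0.9 0.1] open 0.001
```

Request:
arm_command(motion=[[[-0.8,-0.1,0],[0,0,-0.0042],1],[[-0.8,-0.1,0],[0,0,-0.0042],1],[[-0.8,-0.1,0],[0,0,-0.0042],1],[[-0.8,-0.1,0],[0,0,-0.0042],1],[[-0.8,-0.1,0],[0,0,-0.0042],1],[[-0.8,-0.1,0],[0,0,-0.0042],1],[[-0.8,-0.1,0],[0,0,-0.0042],1],[[-0.8,-0.1,0],[0,0,-0.0042],1]])

```text
time: 16.47
eef_pos: [0.4198, -0.3961, 0.0061]
orientation: [[-0.941, 0.338, -0.003], [0.338, 0.941, 0.002], [0.003, 0.001, -1.0]]
ft_force: [-6.4, 3.4, 2.5]
opening: -0.002
```

```bash
python3 - <<'E'
from h import *
rep()
f=grab_frame("side");a=f[200:360,165:405,::-1];cv2.imwrite("pics/side12z.png",cv2.resize(a,None,fx=3,fy=3))
E
```

```text
t 16.47 z 6.1 r 191.2 tool-open 0.152 bar-open 0.1658 (31.5mm) f_tool [ 7.2  1.1 -2.4] open -0.002
```

View pics/side12z.png

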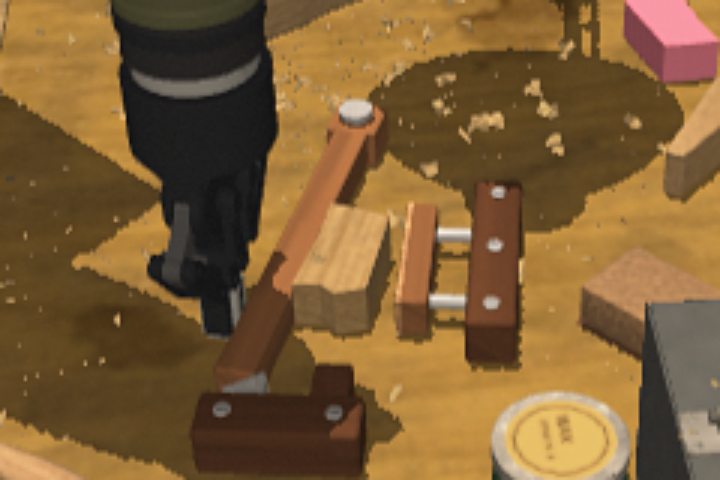

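The nose resists with about 7 N (f_tool x), and the controller's compliance is roughly 2.7 N/mm. I go on in small steps.

Request:
arm_command(motion=[[[-0.5,0,0],[0,0,-0.001],1],[[-0.5,0,0],[0,0,-0.001],1],[[-0.5,0,0],[0,0,-0.001],1],[[-0.5,0,0],[0,0,-0.001],1],[[-0.3,0,0],[0,0,-0.001],1],[[-0.3,0,0],[0,0,-0.001],1],[[0,0,0],[0,0,0],1],[[0,0,0],[0,0,0],1]])

```text
time: 17.18
eef_pos: [0.4216, -0.3969, 0.0061]
orientation: [[-0.943, 0.333, -0.004], [0.333, 0.943, 0.002], [0.004, 0.001, -1.0]]
ft_force: [-7.0, 1.8, 4.0]
opening: -0.003
```

```bash
python3 - <<'E'
from h import *
rep()
E
```

```text
t 17.18 z 6.1 r 191.0 tool-open 0.147 bar-open 0.1557 (29.6mm) f_tool [ 7.2 -0.6 -3.9] open -0.003
```

Request:
arm_command(motion=[[[-0.6,0,-0.3],[0,0,-0.002],1],[[-0.6,0,-0.3],[0,0,-0.002],1],[[-0.6,0,-0.3],[0,0,-0.002],1],[[-0.6,0,0],[0,0,-0.002],1],[[-0.5,0,0],[0,0,-0.002],1],[[-0.5,0,0],[0,0,-0.002],1],[[0,0,0],[0,0,0],1],[[0,0,0],[0,0,0],1]])

```text
time: 17.85
eef_pos: [0.4282, -0.3999, 0.0077]
orientation: [[-0.947, 0.321, 0.002], [0.321, 0.947, -0.001], [-0.003, -0.0, -1.0]]
ft_force: [-1.9, 0.3, -1.0]
opening: 0.003
```

```bash
python3 - <<'E'
from h import *
rep()
E
```

```text
t 17.85 z 7.7 r 190.9 tool-open 0.134 bar-open 0.1172 (22.3mm) f_tool [ 1.9 -0.3  1. ] open 0.003
```

The nose is forced back and now slack (1.9 N). I ride on about 20 mm.

Request:
arm_command(motion=[[[-0.8,-0.1,0],[0,0,-0.006],1],[[-0.8,-0.1,0],[0,0,-0.006],1],[[-0.8,-0.1,0],[0,0,-0.006],1],[[-0.8,-0.1,0],[0,0,-0.006],1],[[-0.8,-0.1,0],[0,0,-0.006],1],[[-0.8,-0.1,0],[0,0,-0.006],1],[[-0.8,-0.1,0],[0,0,-0.006],1],[[-0.8,-0.1,0],[0,0,-0.006],1]])

```text
time: 18.52
eef_pos: [0.4335, -0.4024, 0.0077]
orientation: [[-0.961, 0.275, 0.001], [0.275, 0.961, -0.001], [-0.001, -0.0, -1.0]]
ft_force: [-2.6, 0.2, 1.8]
opening: -0.003
```

```bash
python3 - <<'E'
from h import *
rep()
f=grab_frame("side");a=f[200:360,165:405,::-1];cv2.imwrite("pics/side13z.png",cv2.resize(a,None,fx=3,fy=3))
E
```

```text
t 18.52 z 7.7 r 191.1 tool-open 0.086 bar-open 0.0871 (16.5mm) f_tool [ 2.6 -0.5 -1.8] open -0.003
```

View pics/side13z.png

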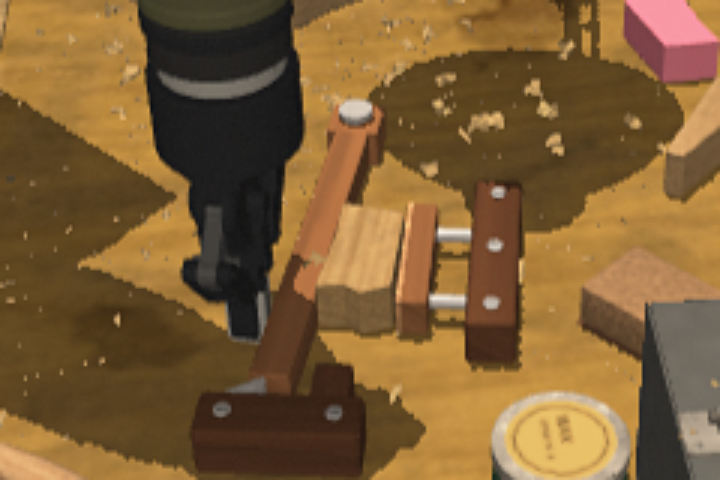

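The block is now at the jaw and the bar is riding past the nose.

Request:
arm_command(motion=[[[-0.7,-0.1,0],[0,0,-0.0037],1],[[-0.7,-0.1,0],[0,0,-0.0037],1],[[-0.7,-0.1,0],[0,0,-0.0037],1],[[-0.7,-0.1,0],[0,0,-0.0037],1],[[-0.7,-0.1,0],[0,0,-0.0037],1],[[-0.7,-0.1,0],[0,0,-0.0037],1],[[-0.7,-0.1,0],[0,0,-0.0037],1],[[-0.7,-0.1,0],[0,0,-0.0037],1]])

```text
time: 19.23
eef_pos: [0.4384, -0.4044, 0.0075]
orientation: [[-0.969, 0.246, 0.001], [0.246, 0.969, -0.0], [-0.001, -0.0, -1.0]]
ft_force: [-3.7, 2.4, 2.1]
opening: 0.002
```

```bash
python3 - <<'E'
from h import *
rep()
E
```

```text
t 19.23 z 7.5 r 191.1 tool-open 0.057 bar-open 0.0591 (11.2mm) f_tool [ 4.2  1.4 -2.2] open 0.002
```

Request:
arm_command(motion=[[[-0.6,-0.1,0],[0,0,-0.003],1],[[-0.6,-0.1,0],[0,0,-0.003],1],[[-0.6,-0.1,0],[0,0,-0.003],1],[[-0.6,-0.1,0],[0,0,-0.003],1],[[-0.6,-0.1,0],[0,0,-0.003],1],[[-0.6,-0.1,0],[0,0,-0.003],1],[[0,0,0],[0,0,0],1],[[0,0,0],[0,0,0],1]])

```text
time: 19.9
eef_pos: [0.4419, -0.4061, 0.0076]
orientation: [[-0.973, 0.229, 0.001], [0.229, 0.973, -0.001], [-0.001, -0.001, -1.0]]
ft_force: [-4.8, -0.5, 0.4]
opening: 0.001
```

```bash
python3 - <<'E'
from h import *
rep()
E
```

```text
t 19.90 z 7.6 r 191.5 tool-open 0.039 bar-open 0.0391 (7.4mm) f_tool [ 4.6 -1.6 -0.4] open 0.001
```

Request:
arm_command(motion=[[[-0.5,-0.1,0],[0,0,-0.0026],1],[[-0.5,-0.1,0],[0,0,-0.0026],1],[[-0.5,-0.1,0],[0,0,-0.0026],1],[[-0.5,-0.1,0],[0,0,-0.0026],1],[[0,0,0],[0,0,0],1],[[0,0,0],[0,0,0],1],[[0,0,0],[0,0,0],1],[[0,0,0],[0,0,0],1]])

```text
time: 20.57
eef_pos: [0.4426, -0.4064, 0.0074]
orientation: [[-0.976, 0.219, -0.001], [0.219, 0.976, 0.0], [0.001, -0.0, -1.0]]
ft_force: [-7.0, 0.5, 3.2]
opening: -0.0
```

```bash
python3 - <<'E'
from h import *
rep()
f=grab_frame("side");a=f[200:360,165:405,::-1];cv2.imwrite("pics/side14z.png",cv2.resize(a,None,fx=3,fy=3,interpolation=cv2.INTER_CUBIC))
E
```

```text
t 20.57 z 7.4 r 191.6 tool-open 0.029 bar-open 0.0354 (6.7mm) f_tool [ 7.  -1.1 -3.2] open -0.000
```

View pics/side14z.png

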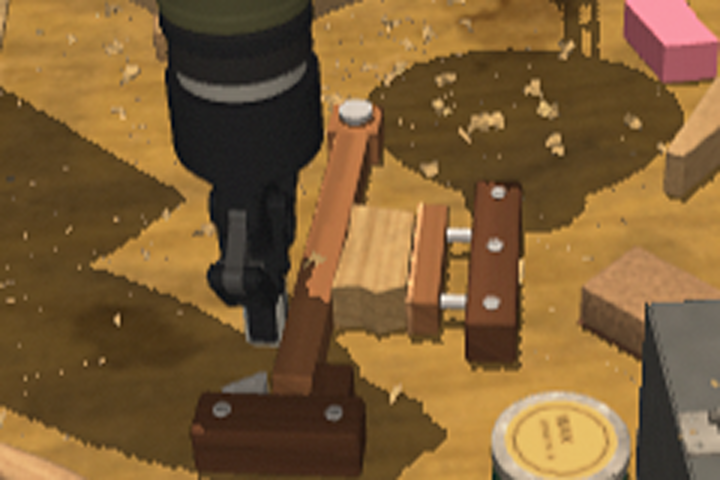

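The nose is out behind the bar at (245,385). The bar moved only 0.7 mm for a 2 mm command, so it's against the stop. I raise the force stepwise toward 15 N, with no more turning.

Request:
arm_command(motion=[[[-0.5,0,0],[0,0,0],1],[[-0.5,0,0],[0,0,0],1],[[-0.5,0,0],[0,0,0],1],[[0,0,0],[0,0,0],1],[[0,0,0],[0,0,0],1],[[0,0,0],[0,0,0],1],[[0,0,0],[0,0,0],1],[[0,0,0],[0,0,0],1]])

```text
time: 21.28
eef_pos: [0.4426, -0.4063, 0.0072]
orientation: [[-0.976, 0.22, -0.004], [0.22, 0.976, 0.001], [0.004, -0.0, -1.0]]
ft_force: [-8.5, 1.9, 3.7]
opening: -0.0
```

```bash
python3 - <<'E'
from h import *
rep()
E
```

```text
t 21.28 z 7.2 r 191.4 tool-open 0.029 bar-open 0.0352 (6.7mm) f_tool [ 8.7 -0.  -3.7] open -0.000
```

Request:
arm_command(motion=[[[-0.6,0,0],[0,0,0],1],[[-0.6,0,0],[0,0,0],1],[[-0.6,0,0],[0,0,0],1],[[-0.6,0,0],[0,0,0],1],[[-0.6,0,0],[0,0,0],1],[[0,0,0],[0,0,0],1],[[0,0,0],[0,0,0],1],[[0,0,0],[0,0,0],1]])

```text
time: 21.95
eef_pos: [0.4429, -0.406, 0.0067]
orientation: [[-0.975, 0.22, -0.009], [0.22, 0.975, 0.002], [0.009, 0.0, -1.0]]
ft_force: [-14.0, 1.3, 5.2]
opening: 0.001
```

```bash
python3 - <<'E'
from h import *
rep()
E
```

```text
t 21.95 z 6.7 r 191.1 tool-open 0.030 bar-open 0.0344 (6.5mm) f_tool [14.  -1.8 -5. ] open 0.001
```

Request:
arm_command(motion=[[[-0.4,0,0],[0,0,0],1],[[0,0,0],[0,0,0],1],[[0,0,0],[0,0,0],1],[[0,0,0],[0,0,0],1],[[0,0,0],[0,0,0],1],[[0,0,0],[0,0,0],1],[[0,0,0],[0,0,0],1],[[0,0,0],[0,0,0],1]])

```text
time: 22.62
eef_pos: [0.4429, -0.406, 0.0067]
orientation: [[-0.975, 0.221, -0.009], [0.221, 0.975, 0.002], [0.009, 0.0, -1.0]]
ft_force: [-15.2, 1.5, 6.8]
opening: 0.001
```

```bash
python3 - <<'E'
from h import *
for i in range(3):
    rep(); grab_frame("side")
E
```

```text
t 22.62 z 6.7 r 191.1 tool-open 0.030 bar-open 0.0343 (6.5mm) f_tool [15.2 -1.8 -6.7] open 0.001
t 22.67 z 6.7 r 191.1 tool-open 0.030 bar-open 0.0345 (6.5mm) f_tool [14.9 -1.2 -6.2] open -0.003
t 22.72 z 6.7 r 191.1 tool-open 0.030 bar-open 0.0342 (6.5mm) f_tool [14.7 -1.6 -7.3] open 0.004
```

Steady at about 15 N with no motion. I hold it for the rest of the second.

Request:
arm_command(motion=[[[0,0,0],[0,0,0],1],[[0,0,0],[0,0,0],1],[[0,0,0],[0,0,0],1],[[0,0,0],[0,0,0],1],[[0,0,0],[0,0,0],1],[[0,0,0],[0,0,0],1],[[0,0,0],[0,0,0],1],[[0,0,0],[0,0,0],1]])

```text
time: 23.43
eef_pos: [0.4429, -0.406, 0.0067]
orientation: [[-0.975, 0.221, -0.009], [0.221, 0.975, 0.002], [0.009, 0.0, -1.0]]
ft_force: [-14.6, 2.2, 6.6]
opening: 0.004
```

Request:
arm_command(motion=[[[0,0,0],[0,0,0],1],[[0,0,0],[0,0,0],1],[[0,0,0],[0,0,0],1],[[0,0,0],[0,0,0],1],[[0,0,0],[0,0,0],1],[[0,0,0],[0,0,0],1],[[0,0,0],[0,0,0],1],[[0,0,0],[0,0,0],1]])

```text
time: 24.1
eef_pos: [0.4429, -0.406, 0.0068]
orientation: [[-0.975, 0.221, -0.009], [0.221, 0.975, 0.002], [0.009, 0.0, -1.0]]
ft_force: [-14.7, 1.8, 6.3]
opening: 0.001
```

```bash
python3 - <<'E'
from h import *
rep()
E
```

```text
t 24.10 z 6.8 r 191.1 tool-open 0.030 bar-open 0.0343 (6.5mm) f_tool [14.8 -1.5 -6.2] open 0.001
```

Held for about 2 s at 15 N. I release slowly by backing away along +x.

Request:
arm_command(motion=[[[1,0,0],[0,0,0],1],[[1,0,0],[0,0,0],1],[[2,0,0],[0,0,0],1],[[2,0,0],[0,0,0],1],[[4,0,0],[0,0,0],1],[[6,0,0],[0,0,0],1],[[6,0,0],[0,0,0],1],[[6,0,0],[0,0,0],1]])

```text
time: 24.77
eef_pos: [0.4218, -0.4021, 0.008]
orientation: [[-0.976, 0.219, 0.003], [0.219, 0.976, -0.002], [-0.003, -0.001, -1.0]]
ft_force: [0.4, 0.3, 0.7]
opening: 0.002
```

```bash
python3 - <<'E'
from h import *
rep()
f=grab_frame("side");cv2.imwrite("pics/side15.png",f[:,:,::-1]);a=f[200:360,165:405,::-1];cv2.imwrite("pics/side15z.png",cv2.resize(a,None,fx=3,fy=3,interpolation=cv2.INTER_CUBIC))
E
```

```text
t 24.77 z 8.0 r 195.6 tool-open 0.028 bar-open 0.1453 (27.6mm) f_tool [-0.3  0.4 -0.7] open 0.002
```

View pics/side15z.png

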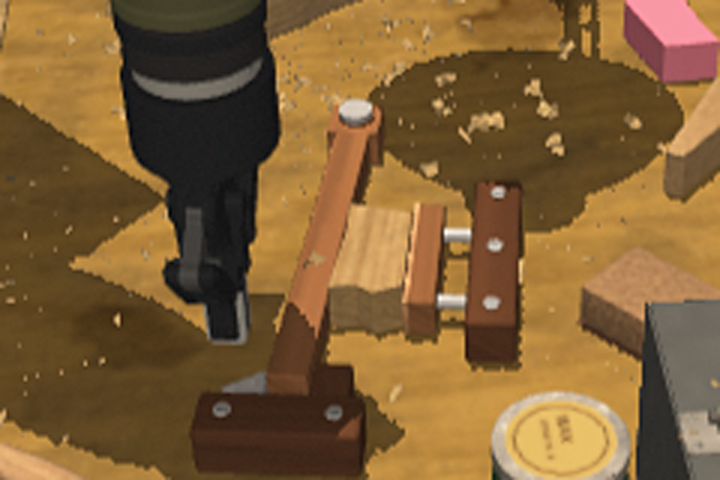

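The bar stays shut against the nose at (245,385), the block is clamped and the jaw is pushed back. I lift clear and make a final check.

Request:
arm_command(motion=[[[5,0,-5],[0,0,0],1],[[5,0,-10],[0,0,0],1],[[5,0,-18],[0,0,0],1],[[5,0,-20],[0,0,0],1],[[5,0,-20],[0,0,0],1],[[0,0,-20],[0,0,0],1],[[0,0,-12],[0,0,0],1],[[0,0,-5],[0,0,0],1]])

```text
time: 25.48
eef_pos: [0.3978, -0.3975, 0.121]
orientation: [[-0.976, 0.219, 0.005], [0.219, 0.976, -0.004], [-0.006, -0.003, -1.0]]
ft_force: [0.2, 0.0, 0.1]
opening: 0.005
```

Request:
arm_command(motion=[[[0,0,0],[0,0,0],1],[[0,0,0],[0,0,0],1],[[0,0,0],[0,0,0],1],[[0,0,0],[0,0,0],1],[[0,0,0],[0,0,0],1],[[0,0,0],[0,0,0],1],[[0,0,0],[0,0,0],1],[[0,0,0],[0,0,0],1]])

```text
time: 26.15
eef_pos: [0.3967, -0.3961, 0.1172]
orientation: [[-0.976, 0.219, 0.001], [0.219, 0.976, -0.0], [-0.001, 0.0, -1.0]]
ft_force: [-0.4, -0.1, 0.0]
opening: 0.003
```

```bash
python3 - <<'E'
from h import *
np.set_printoptions(precision=4,suppress=True)
s=state();print(s["eef_pos"],s["ft_force"])
f=grab_frame("side");cv2.imwrite("pics/side16.png",f[:,:,::-1])
g=grab_frame("scene")
a=np.vstack([cv2.resize(f[225:365,205:365],None,fx=4,fy=4,interpolation=cv2.INTER_CUBIC)])
b=cv2.resize(g[235:355,245:385],None,fx=4,fy=4,interpolation=cv2.INTER_CUBIC)
cv2.imwrite("pics/f1.png",a[:,:,::-1]);cv2.imwrite("pics/f2.png",b[:,:,::-1])
E
```

```text
[ 0.3967 -0.3961  0.1172] [-0.3658 -0.0798  0.0025]
```

View pics/f1.png

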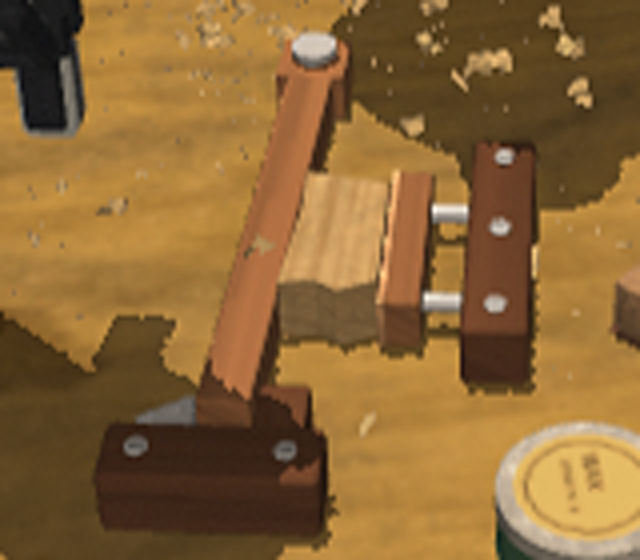

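View pics/f2.png

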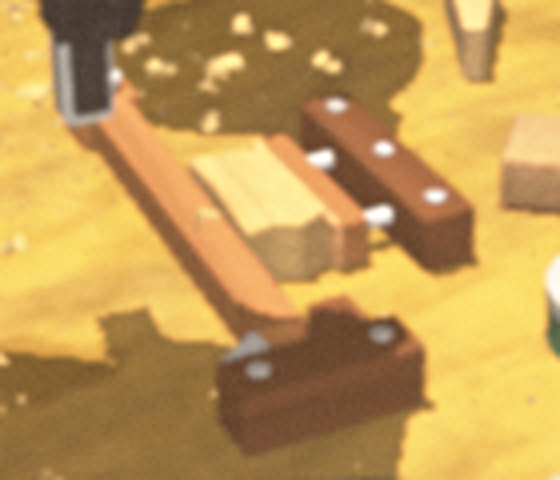

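```bash
python3 - <<'E'
from h import *
np.set_printoptions(precision=4,suppress=True)
for p in [(395,172),(381,303)]: print(ray("side",(205+p[0]/4-.4,225+p[1]/4-.4),.026)[:2])
print(job_done())
E
```

```text
[ 0.5329 -0.3231]
[ 0.517  -0.4107]
the job is handed in; nothing more can be done
None
```

The pine block is clamped and held by the catch alone, and I've handed the job in at about 26 s of robot time. The hand-in gives no verdict.

**What I did:** I set the block down flat opposite the jaw's middle, about 24 mm short of it. Then I swung the bar shut near its free end. The nose gave at about 7 N, went slack, and then the bar came up against the stop. I held a steady push of 14.6–15.2 N against the stop for about 2 s with no motion, then backed off.

**Last checks:**
- **Catch:** with nothing touching it, the bar stays shut with the nose out behind it. It came to rest slightly back from the stop, against the nose.
- **Block and jaw:** the block sits flush between bar and jaw. The jaw is pushed back about 4–5 mm, measured in the side picture only. That is near the low end of the 4–16 mm you gave and within the roughly 2 mm calibration error.
- **Bystanders:** the tin and the sanding block look unmoved. I did not check the brush closely at the end, but the arm never worked near it.

**What went wrong:** early on I turned the wrist the wrong way and joint 6 ran to its end stop at 3.141 rad. The tool tilted and strayed in free air, touching nothing, and I turned back to the other grasp direction. The nominal limit is 3.14, so this could count as reaching the range limit.

The wrist camera disagreed with the fixed cameras about the fence by roughly 2 cm, probably because I picked the wrong edge. I relied on the two fixed cameras for that.

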